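Reset the depth stop against the scrap block

ROBOT

A 6-joint arm with a two-finger parallel gripper is mounted at the origin on the work surface. World frame = base frame: x ahead of the robot, y to its left, z up, the work surface at z = 0. Lengths are in mm, angles in rad, forces in N, time in s.
With the tool pointing down it reaches from about 325 to 775 mm from the base axis. Payload 5.5 kg.
Tool frame: the origin (TCP) lies between the finger pads; the fingertips stand 22 mm ahead of it and the grasp point (between the pads) lies 3 mm ahead of it (manip.tip_reach is the distance from the TCP to the fingertips, in mm); z points along the fingers, x is the direction in which the jaws open and shut, and the axes are right-handed (so a half turn about z gives the same grasp; the last joint's range is limited). The gripper opens to 85 mm and grips with 20 to 120 N. Pads are 22 mm wide; open, the fingers measure 114 mm over their backs; the gripper's body (76 mm by 85 mm) begins 54 mm behind the grasp point. The pads swing forward as they close: fully open they stand 13 mm farther back than shut.
Start: joints at [-1.158, 0.091, 1.231, -0, 1.82, -0.057], TCP at [271.627, -535.01, 253.275] pointing down, gripper open.
Joint ranges: [-2.87, 2.87], [-0.86, 2.18], [0.17, 2.46], [-1.51, 4.65], [0.06, 2.69], [-2.65, 2.65]. Speed limits (rad/s): [2.57, 2.57, 3.01, 3.14, 3.14, 3.14].

INTERFACE

Orientations are given as a rotation vector (axis times angle).
In Python, from bench import manip gives the robot as it stands.
- The arm moves only by the tool step_arm, never from a script. Its argument "motion" is a list of rows, each a list of 5 numbers: the shift along the tool's x, y, z in m, then the turn about the tool's z in degrees, then the gripper's target within -1 to 1 (fully open at 1, half-way at 0, shut at -1). In form: [[tx, ty, tz, roll, hand], ...]. A call has 1 to 20 rows; each row is the pose to reach, as a shift and turn from the pose measured when the call began, along the tool's axes at that moment; what a row does not reach only later rows make up. A row lasts 1/8 s, in which the tool goes at most 62.5 mm and 10.7 degrees, less where a joint would pass 70% of its speed; a pose out of reach is approached as far as the arm can. A call with a gripper value outside its range is refused whole. The fingers move at their own pace and stop on an object; "newtons" is the grip in N (left out, the last holds). Time passes only in rows, so rows that repeat a pose let the fingers close. It gives the time, the measured TCP pose, the force and the opening at its end, in the units of the state.
- manip.get_obs(): the state, without advancing time (a new reading comes with each control period).
- manip.read_camera(name): name is "side" or "top"; returns the picture (420x560x3 uint8, red, green, blue); there is no depth.
- manip.camera_info(name): a dict with "fx", "fy", "cx", "cy" (pixels), "k1" (the pictures are not rectified: a ray, as slopes to the right and down, at radius r is drawn at 1 + k1 r^2 times it, then the intrinsics apply), "R" (3x3) and "t" (3): a world point X has camera coordinates R X + t. Camera axes: x right, y down, z forward; pixel columns grow to the right and rows downward; lengths in mm; the calibration is good to about 2 mm. A picture is of the moment at which its call begins. camera_info takes no time and is no camera call.
- manip.job_done(): hands the job in, once; it reports no verdict.
The state is a dict: "time_s": time; "qpos": joint angles; "joint_velocities": joint speeds; "tau": joint torques, N m; "ee_pos": TCP position; "tool_rot": TCP orientation; "ft_force": force on the tool from outside, world axes, zero at the start; "torque": the same for the moment, N m; "finger_gap": opening from 0.0 (shut) to 1.0 (fully open).
Only numpy, scipy, OpenCV 4.12 (cv2) and the standard library are available. Lean on these libraries where they do the work, as an engineer would, in place of code of your own. Each camera call takes 0.05 s, during which the arm holds its last target.

TASK

The depth stop on the radiator shelf stands clear of its scrap block. Loosen the lever jam nut before turning anything else, wind the crank above it clockwise until the foot bears firmly but not hard on the scrap block, then tighten the jam nut firmly again without forcing it. Leave the foot bearing on the block, and do not disturb the other things on the shelf.

Things in the scene. Friction and masses are not known exactly. Their poses are not given: they have to be found in the camera images.
- screw_axis (a point): The upright screw axis of the fixed depth stop, at the top face of its green arm, 92 mm above the shelf. x, y, z are the stand's axes (z up, x from the axis towards the column). Upwards along the axis: brass flange 44 mm across, washer, hexagon nut with lever, 16 mm spindle, crank. Nut and crank turn about this axis in place and do not rise or sink.
- nut_pin (a point): Centre of the red upright grip at the end of the nut's lever: cylinder 17 mm across, 42 mm high, this point half-way up, 135 mm above the shelf, 105 mm from the screw axis; the lever's top is 21 mm below it. It spins freely about its own upright axis, so it can be held at one gripper yaw while led round the screw axis in a level arc.
- crank_pin (a point): Centre of the black upright grip at the end of the crank arm: cylinder 15 mm across, 38 mm high, this point half-way up, 188 mm above the shelf, 34 mm from the screw axis; the crank arm's top is 19 mm below it. It too spins freely about its own upright axis. Nothing of the crank lies farther than 46 mm from the screw axis.
- foot: Black foot, 22 mm across, 8 mm thick, on a steel stem under the green arm; it only slides up and down. Origin at the middle of its underside. Its clear gap to the block at the start is anything from 3 to 11 mm (0.7 to 2.8 rad of crank).
- scrap_block: The pale scrap block held fast in the wooden clamp under the foot, 36 x 60 x 34 mm; origin at the middle of its underside. It does not move.
- washer: Steel washer 36 mm across between the jam nut and the brass flange; the nut presses it on the flange.
- crank: Adjuster screw: flange, spindle, crank arm; origin on the axis. From above, clockwise winds the foot down 4 mm per rad; it may pass a whole turn. With the nut loose its grip takes 3 N along the arc; once the foot touches, that climbs 1 N per 0.1 rad. Right is 3 to 5 N above the running force; over 7 N above is too hard. Let go, it eases back a little. Read forces as the rise over running.
- level: Steel spirit level, loose, 400 x 24 x 50 mm, standing on its narrow edge; origin at the middle of its underside, x along it. Leave alone.
- torch: Yellow plastic torch, loose, standing on its 60 mm head, 150 mm high; origin at the middle of its underside. Leave alone.
- hook_tile: White ceramic hook tile, loose, lying flat, 100 x 100 x 8 mm with a hook standing 39 mm high; origin at the middle of its underside. Leave alone.
- screwdriver: Orange-handled screwdriver, loose, 190 mm long, lying along its x axis. Leave alone.
- tape_measure: Grey tape measure, loose, 66 x 34 x 62 mm; origin at the middle of its underside. Leave alone.
- screw_jar: Glass jar with a steel cap, loose, 64 mm across, 85 mm high; origin at the middle of its underside. Leave alone.
- jam_nut: Jam nut and lever, origin on the axis. From above, counterclockwise loosens, clockwise tightens. Tight at the start; fully loose 0.4 rad on, end stop 1 rad on; stays where left. Running loose its grip takes 3 N along the arc; near its old place it seats and that climbs 2 N per 0.1 rad. Tight is 3 to 5 N above running; over 8 N above is forced. Let go, it eases back. While tight, leave the crank.

How it is judged:
By the outcome, as a careful person would: the job done as asked, in the order asked, and still so for the second after the job is handed in, with the robot touching nothing.
It also fails if it takes over 64 s, if anything falls off the work surface, if the arm or the gripper's body presses on something with over 40 N, if the wrist force passes 120 N, or if a joint passes its speed limit or range.

## Working session

There is one attempt and no reset: what is moved stays moved. The work goes in short steps, Python scripts to look and compute and a tool call to move; the robot and the scene stay as the last step left them, time stands still between calls to the robot, and variables do not carry over. Pictures are saved under pics/ and viewed, and the job is handed in when it is done.

Besides the shell and the picture viewer there is one more tool, called as a command line: name --pt "numbers of a row" for each row, then --argument value for the rest. step_arm: Moves the arm, as the interface text tells. Its arguments: {"type":"object","properties":{"motion":{"type":"array"},"newtons":{"type":"number"}},"required":["motion"]}

```bash
mkdir -p pics; ls; python3 - <<'E'
from bench import manip
import cv2,numpy as np
for n in("side","top"):
    im=manip.read_camera(n);cv2.imwrite(f"pics/{n}0.png",im[:,:,::-1])
    c=manip.camera_info(n);print(n,{k:np.round(v,3).tolist() for k,v in c.items()})
o=manip.get_obs();print({k:np.round(v,3).tolist() for k,v in o.items()})
E
```

```text
pics
side {'fx': 411.754, 'fy': 411.754, 'cx': 275.569, 'cy': 207.506, 'k1': -0.001, 'R': [[-0.829, -0.559, 0.017], [-0.352, 0.497, -0.793], [0.435, -0.663, -0.609]], 't': [395.572, 281.908, 1215.593]}
top {'fx': 497.496, 'fy': 497.496, 'cx': 282.37, 'cy': 208.11, 'k1': -0.034, 'R': [[-0.015, -1.0, -0.003], [-0.984, 0.015, -0.175], [0.175, 0.0, -0.985]], 't': [-27.886, 499.654, 1484.82]}
{'time_s': 0.1, 'qpos': [-1.158, 0.092, 1.232, 0.0, 1.82, -0.057], 'joint_velocities': [-0.0, -0.001, -0.003, 0.0, 0.001, 0.0], 'tau': [0.004, -46.022, -41.922, -0.0, 0.011, 0.0], 'ee_pos': [271.545, -534.791, 252.253], 'tool_rot': [-2.677, 1.643, 0.002], 'ft_force': [0.236, 0.001, 1.177], 'torque': [-0.051, -0.023, 0.024], 'finger_gap': 1.0}
```

View pics/side0.png

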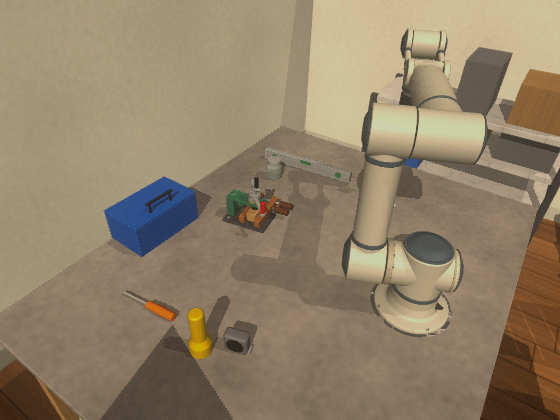

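View pics/top0.png

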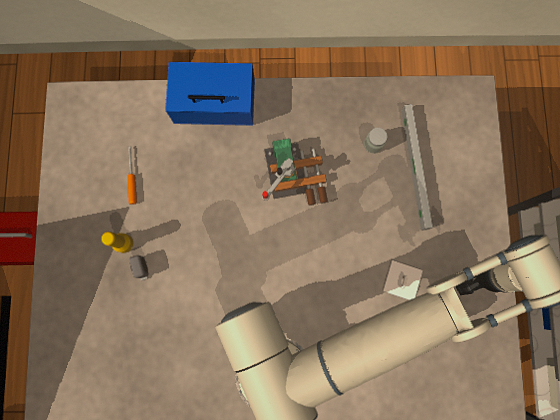

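```bash
cat > h.py <<'E'
from bench import manip
import cv2,numpy as np
from scipy.optimize import least_squares
def ray(n,u,v):
    c=manip.camera_info(n);K=np.array([[c['fx'],0,c['cx']],[0,c['fy'],c['cy']],[0,0,1]])
    p=cv2.undistortPoints(np.array([[[u,v]]],float),K,np.array([c['k1'],0,0,0,0.]))[0,0]
    R=np.array(c['R']);t=np.array(c['t']);return -R.T@t,R.T@np.array([p[0],p[1],1])
def onz(n,u,v,z):
    o,d=ray(n,u,v);return o+d*(z-o[2])/d[2]
def two(a,b):
    (o1,d1),(o2,d2)=ray('side',*a),ray('top',*b)
    s=np.linalg.lstsq(np.c_[d1,-d2],o2-o1,rcond=None)[0]
    p,q=o1+s[0]*d1,o2+s[1]*d2;return (p+q)/2,np.linalg.norm(p-q)
def proj(n,X):
    c=manip.camera_info(n);K=np.array([[c['fx'],0,c['cx']],[0,c['fy'],c['cy']],[0,0,1]])
    return cv2.projectPoints(np.array([X],float),cv2.Rodrigues(np.array(c['R']))[0],np.array(c['t'],float),K,np.array([c['k1'],0,0,0,0.]))[0][0,0]
def crop(n,u0,v0,u1,v1,s,name):
    im=manip.read_camera(n)[:,:,::-1]
    cv2.imwrite(name,cv2.resize(im[v0:v1,u0:u1],None,fx=s,fy=s,interpolation=cv2.INTER_CUBIC));return im
def red(im,u0,v0,u1,v1):
    h=cv2.cvtColor(np.ascontiguousarray(im),cv2.COLOR_BGR2HSV)
    m=(((h[...,0]<6)|(h[...,0]>174))&(h[...,1]>170)&(h[...,2]>90)).astype(np.uint8)
    k=np.zeros_like(m);k[v0:v1,u0:u1]=1;m*=k
    n,l,st,ce=cv2.connectedComponentsWithStats(m);return [(st[i].tolist(),ce[i].round(1).tolist()) for i in range(1,n) if st[i][4]>4]
E
python3 - <<'E'
from h import *
a=crop('side',215,165,305,240,8,'pics/s1.png');b=crop('top',250,125,340,210,7,'pics/t1.png')
print(red(a,215,165,305,240),red(b,250,125,340,210))
E
```

```text
[([261, 202, 4, 12, 47], [262.5, 207.4])] [([263, 191, 5, 7, 29], [264.8, 194.2])]
```

View pics/s1.png

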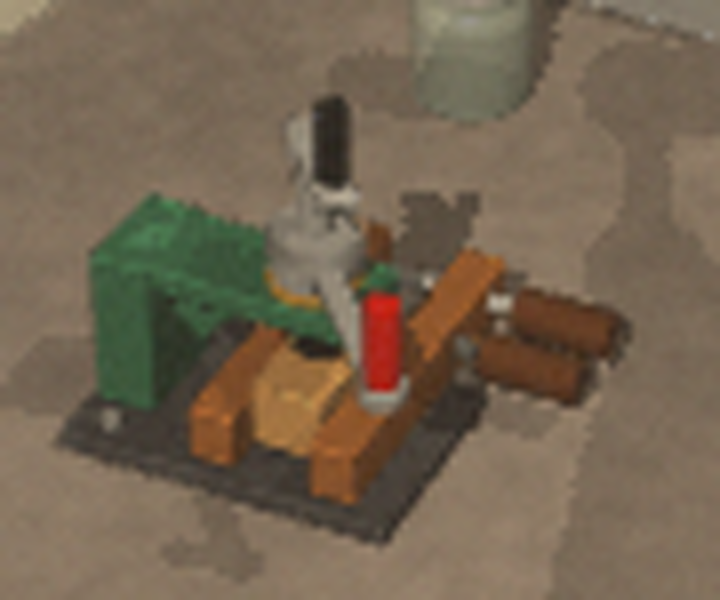

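View pics/t1.png

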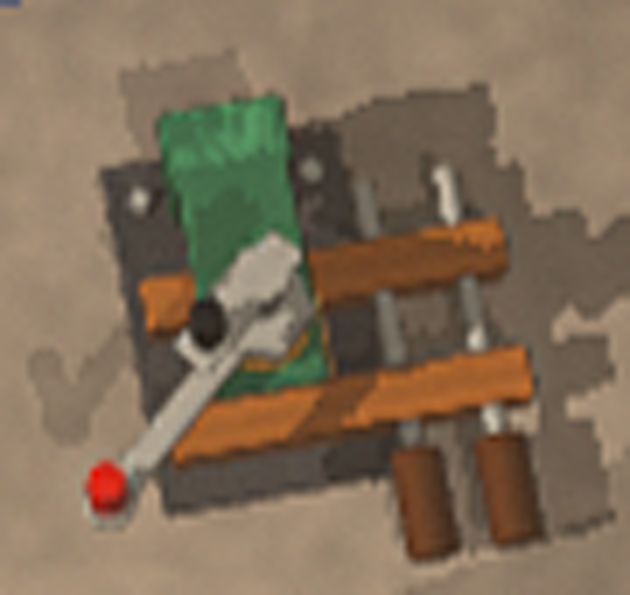

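```bash
python3 - <<'E'
from h import *
print(two((262.5,207.4),(264.8,194.2)), onz('top',264.8,194.2,140),onz('side',262.5,207.4,135))
s=(215+331/8-.45,165+140/8-.45);t=(250+207.5/7-.43,125+323/7-.43)
print(two(s,t),onz('top',*t,192),onz('side',*s,188))
# flange ellipse: bottom edge, red
for p in (two((262.5,207.4),(264.8,194.2))[0],two(s,t)[0]): print(proj('side',p),proj('top',p))
E
```

```text
(array([523.81141661,  14.39628727, 133.06325697]), np.float64(3.007640167621066)) [523.75413438  14.81817764 140.        ] [520.80294148  16.10086531 135.        ]
(array([580.14299881, -28.42691324, 187.56401873]), np.float64(1.524986453219524)) [579.70796633 -28.10599366 192.        ] [578.94849709 -28.05111093 188.        ]
[262.05611725 207.28749327] [265.03532212 194.66141766]
[255.70361592 181.99075279] [279.33930874 170.95274257]
```

```bash
python3 - <<'E'
from h import *
P=np.array([523.,15.])
C=np.array([579.7,-28.2])
def fit(n,box,z):
    im=manip.read_camera(n);h=cv2.cvtColor(im,cv2.COLOR_RGB2HSV)
    u0,v0,u1,v1=box;pts=[]
    for v in range(v0,v1):
        for u in range(u0,u1):
            H,S,V=h[v,u]
            if 14<=H<=30 and S>120 and V>90: pts.append((u,v,H,S,V))
    print(n,len(pts),[tuple(map(int,p)) for p in pts])
    return np.array([onz(n,p[0],p[1],z)[:2] for p in pts])
a=fit('top',(278,165,300,180),96);b=fit('side',(245,194,268,206),96)
for q in(a,b):
  if len(q)>3:
    print(q.round(0).tolist())
    r=least_squares(lambda x:np.hypot(*(q-x).T)-21,[607,-48]);print(r.x,np.abs(r.fun).max())
for z in (92,185): print(proj('top',[607,-48,z]),proj('side',[607,-48,z]))
for z in (96,): print(onz('top',250+265/7,125+308/7,z),onz('side',215+315/8,165+275/8,z))
print(onz('top',250+280/7,125+265/7,165), )
E
```

```text
top 22 [(299, 166, 14, 172, 111), (295, 167, 16, 166, 137), (295, 168, 21, 144, 122), (296, 171, 14, 125, 104), (293, 172, 16, 135, 96), (293, 173, 18, 179, 127), (296, 173, 15, 146, 122), (292, 174, 17, 179, 124), (293, 174, 23, 130, 94), (296, 174, 17, 139, 92), (291, 175, 17, 175, 115), (292, 175, 18, 169, 115), (285, 176, 16, 157, 114), (286, 176, 16, 151, 118), (287, 176, 16, 153, 122), (297, 176, 14, 129, 93), (285, 177, 18, 180, 125), (286, 177, 18, 169, 125), (287, 177, 18, 180, 136), (288, 177, 18, 171, 122), (289, 177, 24, 122, 100), (297, 177, 14, 138, 107)]
side 16 [(262, 194, 14, 168, 100), (262, 195, 14, 163, 97), (248, 199, 20, 163, 119), (248, 200, 26, 129, 101), (249, 200, 19, 124, 142), (259, 200, 18, 174, 117), (249, 201, 18, 180, 147), (250, 201, 17, 153, 150), (250, 202, 21, 152, 136), (251, 202, 18, 185, 163), (252, 202, 18, 182, 160), (253, 202, 18, 155, 156), (254, 202, 18, 156, 155), (253, 203, 25, 133, 107), (254, 203, 25, 133, 109), (247, 205, 17, 129, 99)]
[[618.0, -87.0], [615.0, -75.0], [612.0, -75.0], [603.0, -78.0], [600.0, -69.0], [597.0, -69.0], [596.0, -78.0], [594.0, -66.0], [594.0, -69.0], [593.0, -78.0], [591.0, -63.0], [590.0, -66.0], [588.0, -45.0], [588.0, -48.0], [588.0, -51.0], [587.0, -81.0], [585.0, -45.0], [585.0, -48.0], [585.0, -51.0], [584.0, -54.0], [584.0, -57.0], [584.0, -81.0]]
[606.24402381 -57.62037292] 10.96941833933315
[[598.0, -88.0], [594.0, -83.0], [620.0, -35.0], [617.0, -31.0], [614.0, -33.0], [585.0, -53.0], [610.0, -28.0], [607.0, -30.0], [604.0, -25.0], [601.0, -27.0], [598.0, -29.0], [595.0, -31.0], [592.0, -33.0], [592.0, -27.0], [589.0, -29.0], [602.0, -5.0]]
[602.06461394 -49.16288061] 22.760786367896436
[285.99396553 170.07296079] [253.17537582 199.45395254]
[286.12842065 161.86668586] [252.73228396 177.42034919]
[609.20951046 -53.62620318  96.        ] [600.56063349 -46.49116561  96.        ]
[609.38661819 -59.24931547 165.        ]
```

```bash
python3 - <<'E'
from h import *
P=np.array([523.,15.]);C=np.array([579.7,-28.2])
T=[(295,167),(295,168),(293,173),(292.5,174),(291.5,175),(288,177),(287,177),(286,177),(285,177)]
S=[(248,199),(248,200),(249,200.5),(250,201.5),(251,202),(252,202),(253.5,202.5)]
a=np.array([onz('top',*p,95)[:2] for p in T]);b=np.array([onz('side',*p,95)[:2] for p in S])
for q in(a,b,np.r_[a,b]):
    r=least_squares(lambda x:np.hypot(*(q-x).T)-21.5,[607,-48]);print(r.x,r.fun.round(1),np.hypot(*(r.x-P)),np.hypot(*(r.x-C)))
q=np.r_[a,b]
r=least_squares(lambda x:np.r_[.4*(np.hypot(*(q-x).T)-21.5),np.hypot(*(x-P))-105,np.hypot(*(x-C))-34],[607,-48]);A=r.x
print(A,r.fun[-2:],[np.degrees(np.arctan2(*(p-A)[::-1])) for p in(P,C)])
for p in ((250+160/7,125+105/7),): print(onz('top',*p,92))
E
```

```text
[606.99582337 -52.35388318] [ 2.9  1.9 -2.1 -1.5 -1.3  0.8  0.8  1.2  1.9] 107.66542585033977 36.4482104674831
[604.48012988 -50.07050273] [-0.   1.  -1.   0.   0.4 -1.   0.8] 104.27455054125627 33.05107753847618
[606.41111958 -51.04348611] [ 4.3  3.4 -1.2 -0.9 -1.   0.4  0.2  0.4  1.  -0.8  0.8 -0.8  0.9  1.7
  0.5  2.6] 106.39152657983743 35.146959571960494
[605.71311024 -50.59339459] [0.56491851 0.32413183] [np.float64(141.584776101921), np.float64(139.27647404765023)]
[702.13274093  -9.43386205  92.        ]
```

```bash
cat >> h.py <<'E'
from scipy.spatial.transform import Rotation as Ro
A=np.array([605.7,-50.6])
def cur():
    o=manip.get_obs();R=Ro.from_rotvec(o['tool_rot']).as_matrix();return o,np.array(o['ee_pos']),R
def yaw(R): return np.degrees(np.arctan2(R[1,0],R[0,0]))
def go(x,y,z,yw=None):
    o,p,R=cur();d=R.T@(np.array([x,y,z])-p)/1000
    r=0 if yw is None else -((yw-yaw(R)+180)%360-180)
    return d.round(4).tolist()+[round(r,1)]
E
python3 - <<'E'
from h import *
o,p,R=cur();print(p,yaw(R),R.round(3).tolist());print(go(523,15,255,-111.2))
E
```

```text
[ 271.60238382 -534.93527273  252.86929698] -63.082482367538184 [[0.453, -0.892, -0.0], [-0.892, -0.453, 0.001], [-0.001, -0.0, -1.0]]
[-0.3765, -0.4731, -0.0018, np.float64(48.1)]
```

step_arm --pt "-0.3765 -0.473 -0.002 48 0" --pt "-0.3765 -0.473 -0.002 48 0" --pt "-0.3765 -0.473 -0.002 48 0" --pt "-0.3765 -0.473 -0.002 48 0" --pt "-0.3765 -0.473 -0.002 48 0" --pt "-0.3765 -0.473 -0.002 48 0" --pt "-0.3765 -0.473 -0.002 48 0" --pt "-0.3765 -0.473 -0.002 48 0" --pt "-0.3765 -0.473 -0.002 48 0" --pt "-0.3765 -0.473 -0.002 48 0" --pt "-0.3765 -0.473 -0.002 48 0" --pt "-0.3765 -0.473 -0.002 48 0" --pt "-0.3765 -0.473 -0.002 48 0" --newtons 40

```text
time_s: 1.92
ee_pos: [522.7, 13.8, 255.3]
tool_rot: [-1.775, 2.592, 0.0]
ft_force: [0.2, 0.3, -0.9]
finger_gap: 0.502
```

```bash
python3 - <<'E'
from h import *
o,p,R=cur();print(o['time_s'],p,yaw(R),o['ft_force'],o['finger_gap'],o['qpos']);print(go(523,15,143,-111.2))
crop('top',215,115,355,220,5,'pics/t2.png');crop('side',205,125,315,235,5,'pics/s2.png')
E
```

```text
1.925 [522.66164914  13.77927746 255.34609584] -111.18009296430728 [ 0.22769183  0.31265575 -0.85140508] 0.5019649825491218 [-3.88969567e-02 -1.16093219e-01  1.43252389e+00  3.03710789e-04
  1.82523286e+00  1.90163814e+00]
[-0.0012, 0.0001, 0.1123, np.float64(0.0)]
```

View pics/s2.png

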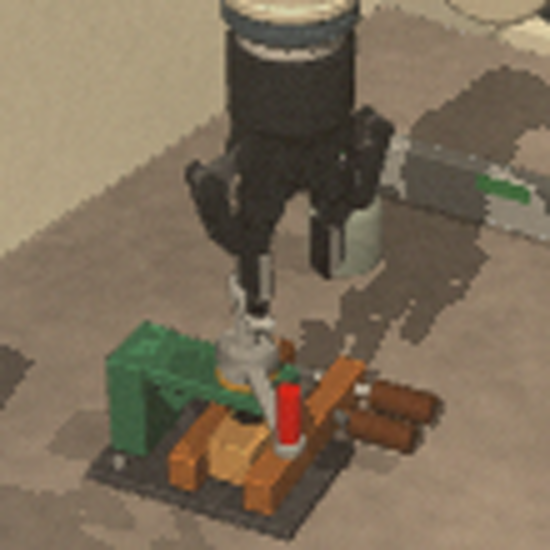

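step_arm --pt "-0.001 0 0.056 0 0" --pt "-0.001 0 0.09 0 0" --pt "-0.001 0 0.112 0 0" --pt "-0.001 0 0.112 0 0" --pt "-0.001 0 0.112 0 0"

```text
time_s: 2.65
ee_pos: [523.5, 14.3, 144.9]
tool_rot: [-1.773, 2.591, -0.001]
ft_force: [-0.2, -0.0, 0.9]
finger_gap: 0.498
```

```bash
python3 - <<'E'
from h import *
o,p,R=cur();print(o['time_s'],p,o['ft_force'])
crop('top',215,115,355,220,5,'pics/t3.png');crop('side',205,125,315,235,5,'pics/s3.png')
E
```

```text
2.65 [523.52959136  14.25359496 144.89217393] [-0.22997556 -0.03504723  0.85973632]
```

View pics/s3.png

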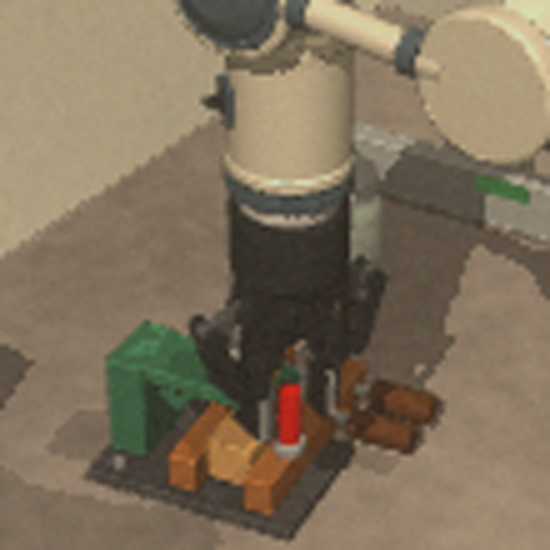

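step_arm --pt "0 0 0 0 -1" --pt "0 0 0 0 -1" --pt "0 0 0 0 -1" --pt "0 0 0 0 -1" --newtons 40

```text
time_s: 3.25
ee_pos: [524.3, 14.4, 146.7]
tool_rot: [-1.772, 2.589, -0.005]
ft_force: [-0.3, -1.0, 5.8]
finger_gap: 0.171
```

```bash
python3 - <<'E'
from h import *
o,p,R=cur();print(o['time_s'],p,o['ft_force'],o['finger_gap']*85,np.hypot(*(p[:2]-A)),np.degrees(np.arctan2(*(p[:2]-A)[::-1])))
E
```

```text
3.25 [524.34885156  14.41847031 146.69543484] [-0.33573931 -1.02530258  5.79616165] 14.538538185428783 104.14130225079093 141.3670204273072
```

```bash
cat >> h.py <<'E'
def arc(dth,n,r=None,c=None):
    """rows of an arc from where the tool stands: total dth rad in n rows"""
    c=A if c is None else np.array(c)
    o,p,R=cur();v=p[:2]-c
    if r: v=v*r/np.hypot(*v)
    th=np.arctan2(v[1],v[0]);rr=np.hypot(*v)
    for i in range(1,n+1):
        a=th+dth*i/n
        q=np.r_[c+rr*np.array([np.cos(a),np.sin(a)]),p[2]]
        print((R.T@(q-p)/1000).round(4).tolist(),end=' ')
    print()
def ft(c=None):
    c=A if c is None else np.array(c)
    o,p,R=cur();v=p[:2]-c;u=v/np.hypot(*v);t=np.array([-u[1],u[0]]);f=np.array(o['ft_force'])
    print('t',o['time_s'],'pos',p.round(1),'r %.1f ang %.4f'%(np.hypot(*v),np.arctan2(v[1],v[0])),'Frad %.2f Ftan(ccw) %.2f Fz %.2f'%(f[:2]@u,f[:2]@t,f[2]),'gap',round(o['finger_gap'],3))
E
python3 - <<'E'
from h import *
ft();arc(.6,12)
E
```

```text
t 3.25 pos [524.3  14.4 146.7] r 104.1 ang 2.4673 Frad -0.38 Ftan(ccw) 1.01 Fz 5.80 gap 0.171
[0.005, 0.0014, -0.0] [0.0101, 0.0026, -0.0] [0.0152, 0.0035, -0.0] [0.0204, 0.0042, -0.0001] [0.0256, 0.0046, -0.0001] [0.0308, 0.0048, -0.0001] [0.036, 0.0047, -0.0001] [0.0412, 0.0043, -0.0001] [0.0463, 0.0037, -0.0001] [0.0515, 0.0028, -0.0001] [0.0565, 0.0016, -0.0001] [0.0616, 0.0002, -0.0001]
```

step_arm --pt "0.005 0.0014 0 0 -1" --pt "0.0101 0.0026 0 0 -1" --pt "0.0152 0.0035 0 0 -1" --pt "0.0204 0.0042 0 0 -1"

```text
time_s: 3.75
ee_pos: [513.2, -3.3, 146.8]
tool_rot: [-1.771, 2.588, -0.005]
ft_force: [3.9, 0.8, 1.8]
finger_gap: 0.175
```

```bash
python3 - <<'E'
from h import *
ft();arc(.42,10)
E
```

```text
t 3.75 pos [513.2  -3.3 146.8] r 103.9 ang 2.6691 Frad -3.05 Ftan(ccw) -2.49 Fz 1.75 gap 0.175
[0.0043, 0.0004, -0.0] [0.0087, 0.0005, -0.0] [0.0131, 0.0005, -0.0] [0.0174, 0.0003, -0.0] [0.0218, -0.0001, -0.0001] [0.0261, -0.0006, -0.0001] [0.0304, -0.0014, -0.0001] [0.0347, -0.0023, -0.0001] [0.0389, -0.0034, -0.0001] [0.0431, -0.0047, -0.0001]
```

step_arm --pt "0.0043 0.0004 0 0 -1" --pt "0.0087 0.0005 0 0 -1" --pt "0.0131 0.0005 0 0 -1" --pt "0.0174 0.0003 0 0 -1" --pt "0.0218 -0.0001 0 0 -1" --pt "0.0261 -0.0006 0 0 -1" --pt "0.0304 -0.0014 0 0 -1" --pt "0.0347 -0.0023 0 0 -1" --pt "0.0389 -0.0034 0 0 -1" --pt "0.0431 -0.0047 0 0 -1"

```text
time_s: 5.0
ee_pos: [502.4, -45.2, 146.8]
tool_rot: [-1.771, 2.586, -0.006]
ft_force: [6.3, 2.7, 0.0]
finger_gap: 0.174
```

```bash
python3 - <<'E'
from h import *
ft();a=crop('side',205,125,315,235,5,'pics/s4.png');crop('top',215,115,355,220,5,'pics/t4.png')
E
```

```text
t 5.0 pos [502.4 -45.2 146.8] r 103.4 ang 3.0892 Frad -6.18 Ftan(ccw) -3.00 Fz 0.01 gap 0.174
```

View pics/s4.png

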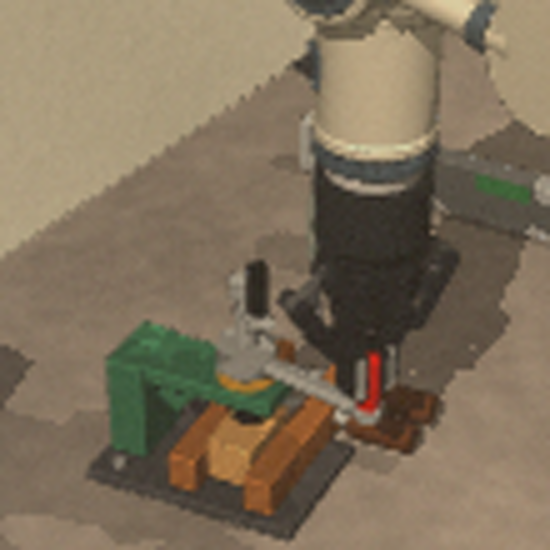

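step_arm --pt "0 0 0 0 0" --pt "0 0 0 0 0" --pt "0 0 0 0 0" --pt "0 0 -0.05 0 0" --pt "0 0 -0.11 0 0" --pt "0 0 -0.11 0 0"

```text
time_s: 5.85
ee_pos: [502.9, -45.9, 263.1]
tool_rot: [-1.767, 2.581, -0.017]
ft_force: [1.3, -1.0, 0.7]
finger_gap: 0.503
```

```bash
python3 - <<'E'
from h import *
ft();a=crop('side',205,125,315,235,5,'pics/s5.png');b=crop('top',215,115,355,220,5,'pics/t5.png')
print(red(a,205,125,315,235),red(b,215,115,355,220))
E
```

```text
t 5.85 pos [502.9 -45.9 263.1] r 102.9 ang 3.0961 Frad -1.33 Ftan(ccw) 0.91 Fz 0.73 gap 0.503
[([276, 195, 5, 12, 49], [278.3, 200.4])] [([284, 199, 5, 6, 28], [285.9, 201.3])]
```

View pics/s5.png

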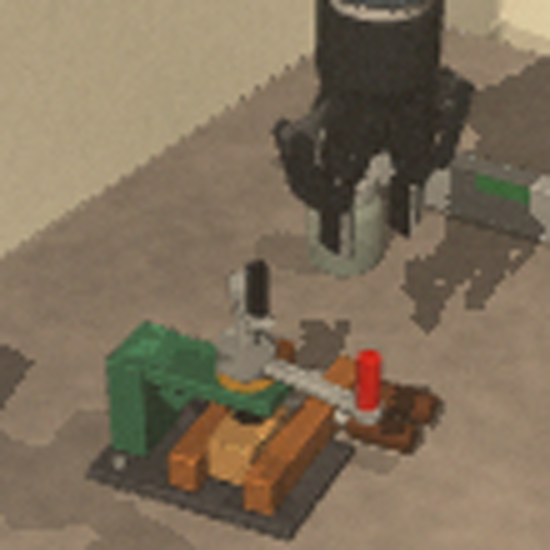

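View pics/t5.png

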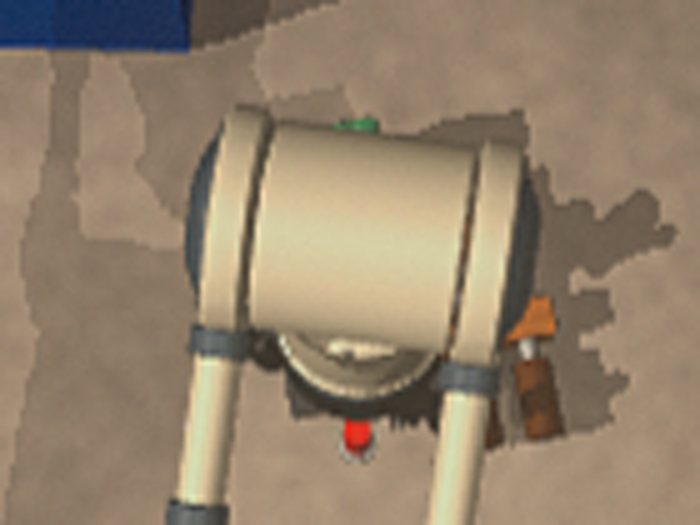

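```bash
python3 - <<'E'
from h import *
print(two((278.3,200.4),(285.9,201.3)),onz('side',278.3,200.4,135),onz('top',285.9,201.3,142))
P1=two((262.5,207.4),(264.8,194.2))[0][:2];P2=two((278.3,200.4),(285.9,201.3))[0][:2]
P1=(P1+onz('side',262.5,207.4,135)[:2])/2; P2=(P2+onz('side',278.3,200.4,135)[:2])/2
print(P1,P2,np.hypot(*(P2-P1)),2*np.arcsin(np.hypot(*(P2-P1))/210))
C=np.array([579.5,-28.2])
r=least_squares(lambda x:[np.hypot(*(x-P1))-105,np.hypot(*(x-P2))-105,np.hypot(*(x-C))-34],[606,-50]);print(r.x,r.fun)
o,p,R=cur();print(yaw(R),R[:,2])
print(go(579.5,-28.2,262),)
E
```

```text
(array([501.80995194, -46.45777692, 134.22990278]), np.float64(2.6443637322779776)) [499.90888895 -45.8957846  135.        ] [501.53962146 -45.84215926 142.        ]
[522.30717905  15.24857629] [500.85942044 -46.17678076] 65.062130596831 0.6300067275873992
[605.80890509 -49.09062412] [ 0.41380821 -0.01007281 -0.4057049 ]
-111.23450762258341 [ 8.69658603e-03 -9.05677126e-05 -9.99962180e-01]
[-0.0445, -0.0662, -0.0041, 0]
```

step_arm --pt "-0.0445 -0.066 -0.004 0 0" --pt "-0.0445 -0.066 -0.004 0 0" --pt "-0.0445 -0.066 -0.004 0 0" --pt "-0.0445 -0.066 -0.004 0 0"

```text
time_s: 6.45
ee_pos: [578.5, -28.3, 260.7]
tool_rot: [-1.771, 2.588, -0.006]
ft_force: [-0.1, 0.3, 0.5]
finger_gap: 0.499
```

```bash
sed -i 's/605.7,-50.6/605.8,-49.4/' h.py; python3 - <<'E'
from h import *
ft();a=crop('side',205,105,315,215,5,'pics/s6.png')
print(go(579.6,-28,197))
E
```

```text
t 6.45 pos [578.5 -28.3 260.7] r 34.6 ang 2.4839 Frad 0.25 Ftan(ccw) -0.13 Fz 0.53 gap 0.499
[-0.0005, -0.0005, 0.0644, 0]
```

View pics/s6.png

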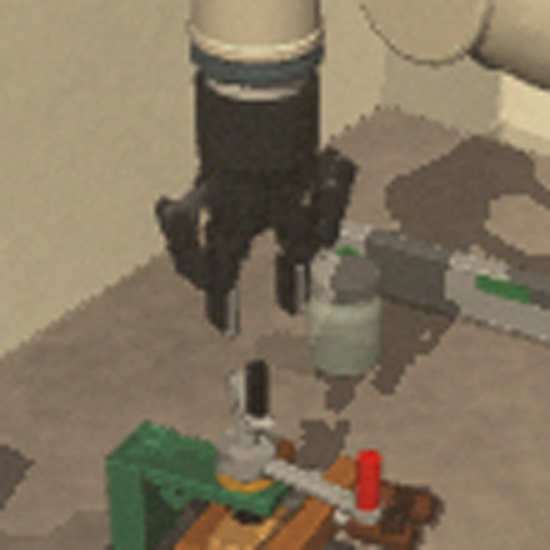

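step_arm --pt "-0.0005 -0.0005 0.04 0 0" --pt "-0.0005 -0.0005 0.064 0 0" --pt "-0.0005 -0.0005 0.064 0 0" --pt "-0.0005 -0.0005 0.064 0 -0.5" --pt "-0.0005 -0.0005 0.064 0 -1" --pt "-0.0005 -0.0005 0.064 0 -1" --pt "-0.0005 -0.0005 0.064 0 -1" --pt "-0.0005 -0.0005 0.064 0 -1" --newtons 40

```text
time_s: 7.5
ee_pos: [580.1, -27.9, 199.7]
tool_rot: [-1.769, 2.585, -0.01]
ft_force: [-1.6, 1.2, 6.4]
finger_gap: 0.154
```

```bash
python3 - <<'E'
from h import *
ft();arc(-.4,5)
E
```

```text
t 7.5 pos [580.1 -27.9 199.7] r 33.5 ang 2.4439 Frad 1.99 Ftan(ccw) 0.09 Fz 6.41 gap 0.154
[-0.0025, -0.001, 0.0] [-0.0049, -0.0021, 0.0] [-0.0072, -0.0035, 0.0001] [-0.0094, -0.005, 0.0001] [-0.0115, -0.0067, 0.0001]
```

```bash
python3 - <<'E'
from h import *
arc(-.5,10)
E
```

```text
[-0.0016, -0.0006, 0.0] [-0.0031, -0.0012, 0.0] [-0.0046, -0.002, 0.0] [-0.0061, -0.0028, 0.0001] [-0.0075, -0.0036, 0.0001] [-0.0089, -0.0046, 0.0001] [-0.0102, -0.0056, 0.0001] [-0.0115, -0.0067, 0.0001] [-0.0127, -0.0078, 0.0001] [-0.0139, -0.009, 0.0001]
```

step_arm --pt "-0.0016 -0.0006 0 0 -1" --pt "-0.0031 -0.0012 0 0 -1" --pt "-0.0046 -0.002 0 0 -1" --pt "-0.0061 -0.0028 0 0 -1" --pt "-0.0075 -0.0036 0 0 -1" --pt "-0.0089 -0.0046 0 0 -1" --pt "-0.0102 -0.0056 0 0 -1" --pt "-0.0115 -0.0067 0 0 -1" --pt "-0.0127 -0.0078 0 0 -1" --pt "-0.0139 -0.009 0 0 -1"

```text
time_s: 8.75
ee_pos: [593.6, -17.9, 199.8]
tool_rot: [-1.769, 2.585, -0.009]
ft_force: [-3.9, 0.4, 1.7]
finger_gap: 0.149
```

```bash
python3 - <<'E'
from h import *
ft();arc(-.2,4)
E
```

```text
t 8.75 pos [593.6 -17.9 199.8] r 33.8 ang 1.9408 Frad 1.75 Ftan(ccw) 3.52 Fz 1.65 gap 0.149
[-0.0011, -0.0013, 0.0] [-0.0021, -0.0026, 0.0] [-0.0031, -0.004, 0.0001] [-0.004, -0.0054, 0.0001]
```

step_arm --pt "-0.0011 -0.0013 0 0 -1" --pt "-0.0021 -0.0026 0 0 -1" --pt "-0.0031 -0.004 0 0 -1" --pt "-0.004 -0.0054 0 0 -1"

```text
time_s: 9.25
ee_pos: [600.2, -16.0, 199.8]
tool_rot: [-1.769, 2.585, -0.009]
ft_force: [-4.0, 1.0, 1.4]
finger_gap: 0.153
```

```bash
python3 - <<'E'
from h import *
ft();arc(-.2,4)
E
```

```text
t 9.25 pos [600.2 -16.  199.8] r 33.8 ang 1.7369 Frad 1.61 Ftan(ccw) 3.75 Fz 1.40 gap 0.153
[-0.0008, -0.0015, 0.0] [-0.0016, -0.003, 0.0] [-0.0023, -0.0045, 0.0001] [-0.0029, -0.0061, 0.0001]
```

step_arm --pt "-0.0008 -0.0015 0 0 -1" --pt "-0.0016 -0.003 0 0 -1" --pt "-0.0023 -0.0045 0 0 -1" --pt "-0.0029 -0.0061 0 0 -1"

```text
time_s: 9.75
ee_pos: [607.1, -15.4, 199.8]
tool_rot: [-1.77, 2.585, -0.009]
ft_force: [-3.0, 1.6, 1.3]
finger_gap: 0.149
```

```bash
python3 - <<'E'
from h import *
ft();arc(-.2,4)
E
```

```text
t 9.75 pos [607.1 -15.4 199.8] r 34.0 ang 1.5338 Frad 1.52 Ftan(ccw) 3.10 Fz 1.35 gap 0.149
[-0.0005, -0.0016, 0.0] [-0.0009, -0.0033, 0.0] [-0.0013, -0.0049, 0.0001] [-0.0016, -0.0066, 0.0001]
```

step_arm --pt "-0.0005 -0.0016 0 0 -1" --pt "-0.0009 -0.0033 0 0 -1" --pt "-0.0013 -0.0049 0 0 -1" --pt "-0.0016 -0.0066 0 0 -1"

```text
time_s: 10.25
ee_pos: [613.9, -16.2, 199.8]
tool_rot: [-1.77, 2.585, -0.008]
ft_force: [-2.6, 2.2, 1.1]
finger_gap: 0.149
```

```bash
python3 - <<'E'
from h import *
ft();arc(-.2,4)
E
```

```text
t 10.25 pos [613.9 -16.2 199.8] r 34.1 ang 1.3310 Frad 1.55 Ftan(ccw) 3.06 Fz 1.13 gap 0.149
[-0.0002, -0.0017, 0.0] [-0.0003, -0.0034, 0.0] [-0.0003, -0.0051, 0.0001] [-0.0002, -0.0068, 0.0001]
```

step_arm --pt "-0.0002 -0.0017 0 0 -1" --pt "-0.0003 -0.0034 0 0 -1" --pt "-0.0003 -0.0051 0 0 -1" --pt "-0.0002 -0.0068 0 0 -1"

```text
time_s: 10.75
ee_pos: [620.5, -18.5, 199.8]
tool_rot: [-1.77, 2.585, -0.008]
ft_force: [-2.2, 2.8, 1.3]
finger_gap: 0.15
```

```bash
python3 - <<'E'
from h import *
ft();arc(-.2,4)
E
```

```text
t 10.75 pos [620.5 -18.5 199.8] r 34.2 ang 1.1282 Frad 1.58 Ftan(ccw) 3.22 Fz 1.25 gap 0.15
[0.0002, -0.0017, 0.0] [0.0004, -0.0034, 0.0] [0.0008, -0.0051, 0.0] [0.0012, -0.0067, 0.0001]
```

step_arm --pt "0.0002 -0.0017 0 0 -1" --pt "0.0004 -0.0034 0 0 -1" --pt "0.0008 -0.0051 0 0 -1" --pt "0.0012 -0.0067 0 0 -1"

```text
time_s: 11.25
ee_pos: [626.5, -22.0, 199.9]
tool_rot: [-1.77, 2.584, -0.008]
ft_force: [-2.3, 3.8, -0.2]
finger_gap: 0.147
```

```bash
python3 - <<'E'
from h import *
ft();arc(-.2,4)
E
```

```text
t 11.25 pos [626.5 -22.  199.9] r 34.4 ang 0.9252 Frad 1.70 Ftan(ccw) 4.13 Fz -0.24 gap 0.147
[0.0005, -0.0016, 0.0] [0.0011, -0.0033, 0.0] [0.0018, -0.0048, 0.0] [0.0025, -0.0064, 0.0]
```

step_arm --pt "0.0005 -0.0016 0 0 -1" --pt "0.0011 -0.0033 0 0 -1"

```text
time_s: 11.5
ee_pos: [629.2, -24.2, 199.8]
tool_rot: [-1.77, 2.584, -0.008]
ft_force: [-1.9, 2.4, -0.4]
finger_gap: 0.15
```

```bash
python3 - <<'E'
from h import *
ft();arc(-.15,3)
E
```

```text
t 11.5 pos [629.2 -24.2 199.8] r 34.4 ang 0.8219 Frad 0.50 Ftan(ccw) 3.00 Fz -0.36 gap 0.15
[0.0007, -0.0016, 0.0] [0.0014, -0.0031, 0.0] [0.0023, -0.0046, 0.0]
```

step_arm --pt "0.0007 -0.0016 0 0 -1" --pt "0.0014 -0.0031 0 0 -1" --pt "0.0023 -0.0046 0 0 -1"

```text
time_s: 11.88
ee_pos: [632.9, -28.0, 199.8]
tool_rot: [-1.77, 2.584, -0.008]
ft_force: [-1.6, 3.4, 0.4]
finger_gap: 0.15
```

```bash
python3 - <<'E'
from h import *
ft();arc(-.15,3);crop('side',205,165,315,240,7,'pics/s7.png')
E
```

```text
t 11.875 pos [632.9 -28.  199.8] r 34.5 ang 0.6684 Frad 0.82 Ftan(ccw) 3.67 Fz 0.43 gap 0.15
[0.0009, -0.0015, 0.0] [0.0019, -0.0029, 0.0] [0.0029, -0.0042, 0.0]
```

View pics/s7.png

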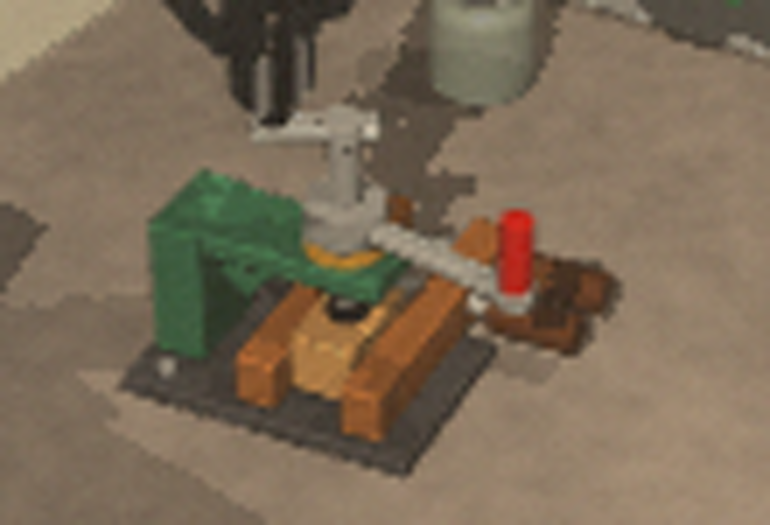

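step_arm --pt "0.0009 -0.0015 0 0 -1" --pt "0.0019 -0.0029 0 0 -1" --pt "0.0029 -0.0042 0 0 -1"

```text
time_s: 12.3
ee_pos: [635.9, -32.4, 199.8]
tool_rot: [-1.77, 2.584, -0.008]
ft_force: [-1.8, 3.6, 1.1]
finger_gap: 0.149
```

```bash
python3 - <<'E'
from h import *
ft();arc(-.15,3)
E
```

```text
t 12.3 pos [635.9 -32.4 199.8] r 34.6 ang 0.5141 Frad 0.22 Ftan(ccw) 4.04 Fz 1.06 gap 0.149
[0.0011, -0.0013, 0.0] [0.0023, -0.0026, 0.0] [0.0036, -0.0037, 0.0]
```

step_arm --pt "0.0011 -0.0013 0 0 -1" --pt "0.0023 -0.0026 0 0 -1" --pt "0.0036 -0.0037 0 0 -1"

```text
time_s: 12.68
ee_pos: [638.1, -37.0, 199.8]
tool_rot: [-1.77, 2.583, -0.008]
ft_force: [-1.3, 5.1, 0.3]
finger_gap: 0.146
```

```bash
python3 - <<'E'
from h import *
ft();arc(-.15,3)
E
```

```text
t 12.675 pos [638.1 -37.  199.8] r 34.6 ang 0.3667 Frad 0.59 Ftan(ccw) 5.20 Fz 0.29 gap 0.146
[0.0013, -0.0011, 0.0] [0.0027, -0.0022, 0.0] [0.0041, -0.0032, 0.0]
```

step_arm --pt "0.0013 -0.0011 0 0 -1" --pt "0.0027 -0.0022 0 0 -1" --pt "0.0041 -0.0032 0 0 -1"

```text
time_s: 13.05
ee_pos: [639.6, -41.5, 199.8]
tool_rot: [-1.77, 2.583, -0.006]
ft_force: [-1.9, 5.3, 0.3]
finger_gap: 0.149
```

```bash
python3 - <<'E'
from h import *
ft();arc(-.1,2)
E
```

```text
t 13.05 pos [639.6 -41.5 199.8] r 34.7 ang 0.2293 Frad -0.64 Ftan(ccw) 5.64 Fz 0.34 gap 0.149
[0.0015, -0.0009, -0.0] [0.003, -0.0018, -0.0]
```

step_arm --pt "0.0015 -0.0009 0 0 -1" --pt "0.003 -0.0018 0 0 -1"

```text
time_s: 13.3
ee_pos: [640.2, -44.2, 199.8]
tool_rot: [-1.771, 2.581, -0.004]
ft_force: [-2.5, 6.3, 1.1]
finger_gap: 0.148
```

```bash
python3 - <<'E'
from h import *
ft();arc(-.1,2)
E
```

```text
t 13.3 pos [640.2 -44.2 199.8] r 34.7 ang 0.1488 Frad -1.51 Ftan(ccw) 6.61 Fz 1.08 gap 0.148
[0.0015, -0.0008, -0.0] [0.0031, -0.0016, -0.0]
```

step_arm --pt "0.0015 -0.0008 0 0 -1" --pt "0.003 -0.0015 0 0 -1"

```text
time_s: 13.55
ee_pos: [640.4, -46.6, 199.8]
tool_rot: [-1.772, 2.58, -0.002]
ft_force: [-2.0, 8.3, 1.6]
finger_gap: 0.146
```

```bash
python3 - <<'E'
from h import *
ft();arc(-.1,2)
E
```

```text
t 13.55 pos [640.4 -46.6 199.8] r 34.7 ang 0.0804 Frad -1.31 Ftan(ccw) 8.39 Fz 1.62 gap 0.146
[0.0016, -0.0007, -0.0] [0.0032, -0.0013, -0.0]
```

step_arm --pt "0 0 0 0 -1"

```text
time_s: 13.68
ee_pos: [640.4, -46.5, 199.8]
tool_rot: [-1.772, 2.579, -0.002]
ft_force: [-2.1, 3.2, -0.5]
finger_gap: 0.148
```

```bash
python3 - <<'E'
from h import *
ft()
E
```

```text
t 13.675 pos [640.4 -46.5 199.8] r 34.8 ang 0.0836 Frad -1.82 Ftan(ccw) 3.39 Fz -0.53 gap 0.148
```

step_arm --pt "0 0 0 0 0" --pt "0 0 0 0 0" --pt "0 0 0 0 0" --pt "0 0 -0.03 0 0" --pt "0 0 -0.065 0 0" --pt "0 0 -0.065 0 0"

```text
time_s: 14.42
ee_pos: [640.7, -47.3, 269.2]
tool_rot: [-1.769, 2.575, -0.01]
ft_force: [-0.3, 0.1, 1.0]
finger_gap: 0.501
```

```bash
python3 - <<'E'
from h import *
ft();a=crop('side',205,125,315,240,6,'pics/s8.png');b=crop('top',215,115,355,220,5,'pics/t8.png')
print(red(a,205,125,315,235),red(b,215,115,355,220))
# crank pin prediction at angles
for th in(0.08,0.0,0.2): print(th,proj('side',[605.8+34*np.cos(th),-49.4+34*np.sin(th),188]))
E
```

```text
t 14.425 pos [640.7 -47.3 269.2] r 35.0 ang 0.0594 Frad -0.29 Ftan(ccw) 0.07 Fz 0.97 gap 0.501
[([276, 195, 5, 12, 49], [278.3, 200.4])] []
0.08 [244.80763119 173.80532446]
0.0 [245.26463546 173.44419919]
0.2 [244.22112974 174.38146898]
```

View pics/s8.png

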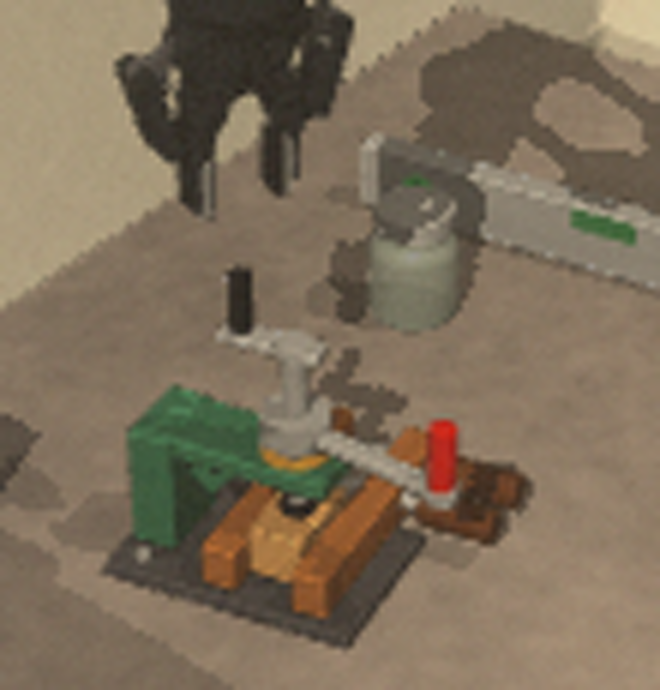

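```bash
python3 - <<'E'
from h import *
print(go(501.3,-46.3,262,-111.2),go(501.3,-46.3,145))
E
```

```text
[0.049, 0.1297, 0.0012, np.float64(0.2)] [0.0501, 0.1307, 0.1182, 0]
```

step_arm --pt "0.049 0.1297 0 0 0" --pt "0.049 0.1297 0 0 0" --pt "0.049 0.1297 0 0 0" --pt "0.049 0.1297 0 0 0" --pt "0.049 0.1297 0 0 0"

```text
time_s: 15.15
ee_pos: [502.2, -46.4, 262.8]
tool_rot: [-1.772, 2.579, -0.003]
ft_force: [-0.5, 0.6, 0.5]
finger_gap: 0.501
```

```bash
python3 - <<'E'
from h import *
ft();a=crop('side',205,125,315,240,5,'pics/s9.png');print(go(501.3,-46.3,145))
E
```

```text
t 15.15 pos [502.2 -46.4 262.8] r 103.7 ang 3.1124 Frad 0.54 Ftan(ccw) -0.57 Fz 0.54 gap 0.501
[0.0014, 0.0019, 0.1178, 0]
```

View pics/s9.png

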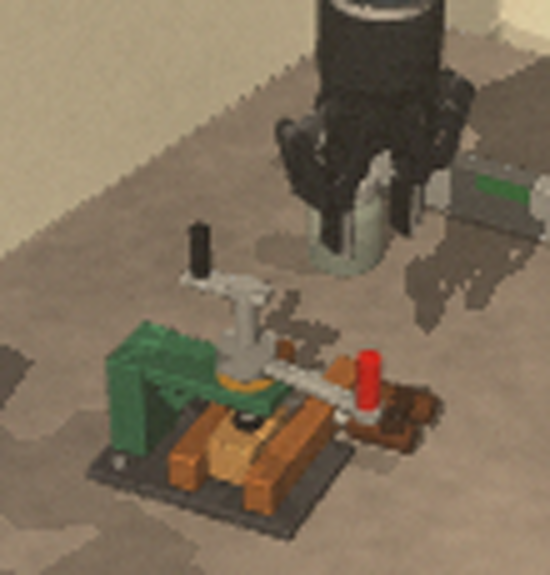

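Gripper is centred above the red pin (370,380 in the crop). Descend and grip.

step_arm --pt "0.001 0.0015 0.06 0 0" --pt "0.001 0.0015 0.1 0 0" --pt "0.001 0.0015 0.118 0 0" --pt "0.001 0.0015 0.118 0 0" --pt "0.001 0.0015 0.118 0 -0.5" --pt "0.001 0.0015 0.118 0 -1" --pt "0.001 0.0015 0.118 0 -1" --pt "0.001 0.0015 0.118 0 -1" --pt "0.001 0.0015 0.118 0 -1" --newtons 40

```text
time_s: 16.32
ee_pos: [503.0, -46.2, 147.2]
tool_rot: [-1.77, 2.577, -0.007]
ft_force: [1.9, 2.2, 5.5]
finger_gap: 0.177
```

```bash
python3 - <<'E'
from h import *
ft();arc(-.25,5)
E
```

```text
t 16.325 pos [503.  -46.2 147.2] r 102.9 ang 3.1105 Frad -1.88 Ftan(ccw) -2.27 Fz 5.53 gap 0.177
[-0.0049, 0.0016, 0.0] [-0.0099, 0.0029, 0.0001] [-0.0149, 0.004, 0.0001] [-0.02, 0.0048, 0.0001] [-0.0251, 0.0054, 0.0002]
```

step_arm --pt "-0.0049 0.0016 0 0 -1" --pt "-0.0099 0.0029 0 0 -1" --pt "-0.0149 0.004 0 0 -1"

```text
time_s: 16.7
ee_pos: [504.7, -30.8, 147.3]
tool_rot: [-1.77, 2.577, -0.008]
ft_force: [0.8, -4.3, 0.9]
finger_gap: 0.175
```

```bash
python3 - <<'E'
from h import *
ft();arc(-.12,3)
E
```

```text
t 16.7 pos [504.7 -30.8 147.3] r 102.8 ang 2.9597 Frad -1.57 Ftan(ccw) 4.09 Fz 0.93 gap 0.175
[-0.0041, 0.0007, 0.0] [-0.0081, 0.0012, 0.0001] [-0.0122, 0.0015, 0.0001]
```

step_arm --pt "-0.0041 0.0007 0 0 -1" --pt "-0.0081 0.0012 0 0 -1" --pt "-0.0122 0.0015 0 0 -1"

```text
time_s: 17.08
ee_pos: [507.7, -18.7, 147.3]
tool_rot: [-1.77, 2.577, -0.008]
ft_force: [0.9, -3.6, 0.5]
finger_gap: 0.175
```

```bash
python3 - <<'E'
from h import *
ft();arc(-.08,2)
E
```

```text
t 17.075 pos [507.7 -18.7 147.3] r 102.8 ang 2.8381 Frad -1.99 Ftan(ccw) 3.16 Fz 0.46 gap 0.175
[-0.0041, 0.0002, 0.0] [-0.0082, 0.0002, 0.0001]
```

step_arm --pt "-0.0041 0.0002 0 0 -1" --pt "-0.0082 0.0002 0 0 -1"

```text
time_s: 17.32
ee_pos: [510.5, -10.8, 147.4]
tool_rot: [-1.77, 2.577, -0.008]
ft_force: [2.0, -3.9, -1.0]
finger_gap: 0.17
```

```bash
python3 - <<'E'
from h import *
ft();arc(-.08,2)
E
```

```text
t 17.325 pos [510.5 -10.8 147.4] r 102.9 ang 2.7564 Frad -3.29 Ftan(ccw) 2.85 Fz -1.02 gap 0.17
[-0.0041, -0.0002, 0.0] [-0.0082, -0.0005, 0.0001]
```

step_arm --pt "-0.0041 -0.0002 0 0 -1" --pt "-0.0082 -0.0005 0 0 -1"

```text
time_s: 17.58
ee_pos: [514.0, -3.1, 147.4]
tool_rot: [-1.77, 2.578, -0.008]
ft_force: [1.5, -3.8, -0.0]
finger_gap: 0.172
```

```bash
python3 - <<'E'
from h import *
ft();arc(-.06,2)
E
```

```text
t 17.575 pos [514.   -3.1 147.4] r 102.9 ang 2.6742 Frad -3.01 Ftan(ccw) 2.75 Fz -0.05 gap 0.172
[-0.0031, -0.0004, 0.0] [-0.0061, -0.0008, 0.0001]
```

step_arm --pt "-0.0031 -0.0004 0 0 -1" --pt "-0.0061 -0.0008 0 0 -1"

```text
time_s: 17.82
ee_pos: [516.9, 2.5, 147.4]
tool_rot: [-1.77, 2.578, -0.008]
ft_force: [1.4, -4.0, -0.9]
finger_gap: 0.17
```

```bash
python3 - <<'E'
from h import *
ft();arc(-.06,2)
E
```

```text
t 17.825 pos [516.9   2.5 147.4] r 102.9 ang 2.6126 Frad -3.20 Ftan(ccw) 2.76 Fz -0.92 gap 0.17
[-0.003, -0.0005, 0.0] [-0.0061, -0.0012, 0.0001]
```

step_arm --pt "-0.003 -0.0005 0 0 -1" --pt "-0.0061 -0.0012 0 0 -1"

```text
time_s: 18.08
ee_pos: [520.2, 7.9, 147.4]
tool_rot: [-1.77, 2.578, -0.008]
ft_force: [0.2, -4.8, -0.3]
finger_gap: 0.175
```

```bash
python3 - <<'E'
from h import *
ft();arc(-.06,2)
E
```

```text
t 18.075 pos [520.2   7.9 147.4] r 103.0 ang 2.5519 Frad -2.83 Ftan(ccw) 3.93 Fz -0.30 gap 0.175
[-0.003, -0.0007, 0.0] [-0.006, -0.0015, 0.0001]
```

step_arm --pt "-0.003 -0.0007 0 0 -1" --pt "-0.006 -0.0015 0 0 -1"

```text
time_s: 18.32
ee_pos: [523.7, 12.9, 147.3]
tool_rot: [-1.771, 2.579, -0.008]
ft_force: [-0.7, -5.7, -0.9]
finger_gap: 0.173
```

```bash
python3 - <<'E'
from h import *
ft();arc(-.06,2)
E
```

```text
t 18.325 pos [523.7  12.9 147.3] r 103.0 ang 2.4926 Frad -2.88 Ftan(ccw) 4.96 Fz -0.91 gap 0.173
[-0.003, -0.0009, 0.0] [-0.0059, -0.0019, 0.0001]
```

step_arm --pt "-0.003 -0.0009 0 0 -1" --pt "-0.0059 -0.0019 0 0 -1"

```text
time_s: 18.58
ee_pos: [527.3, 17.4, 147.3]
tool_rot: [-1.771, 2.58, -0.008]
ft_force: [-2.0, -6.8, 0.3]
finger_gap: 0.174
```

```bash
python3 - <<'E'
from h import *
ft();arc(-.04,2)
E
```

```text
t 18.575 pos [527.3  17.4 147.3] r 103.1 ang 2.4362 Frad -2.83 Ftan(ccw) 6.48 Fz 0.33 gap 0.174
[-0.0019, -0.0007, 0.0] [-0.0039, -0.0014, 0.0]
```

step_arm --pt "-0.0019 -0.0007 0 0 -1" --pt "-0.0039 -0.0014 0 0 -1"

```text
time_s: 18.82
ee_pos: [529.7, 20.1, 147.3]
tool_rot: [-1.771, 2.582, -0.008]
ft_force: [-2.8, -6.6, 0.3]
finger_gap: 0.173
```

```bash
python3 - <<'E'
from h import *
ft()
E
```

```text
t 18.825 pos [529.7  20.1 147.3] r 103.1 ang 2.4016 Frad -2.37 Ftan(ccw) 6.81 Fz 0.30 gap 0.173
```

step_arm --pt "0 0 0 0 0" --pt "0 0 0 0 0" --pt "0 0 0 0 0" --pt "0 0 -0.04 0 0" --pt "0 0 -0.09 0 0" --pt "0 0 -0.115 0 0" --pt "0 0 -0.115 0 0"

```text
time_s: 19.7
ee_pos: [529.2, 20.2, 265.0]
tool_rot: [-1.769, 2.578, -0.012]
ft_force: [-0.5, 1.3, -0.4]
finger_gap: 0.501
```

```bash
python3 - <<'E'
from h import *
ft();a=crop('side',205,125,315,240,6,'pics/s10.png');b=crop('top',215,115,355,220,5,'pics/t10.png')
r,s=red(a,205,125,315,235),red(b,215,115,355,220);print(r,s)
p=onz('side',*r[0][1],135)[:2]-A;print(p+A,np.hypot(*p),np.arctan2(p[1],p[0]))
p=onz('side',262.5,207.4,135)[:2]-A;print(np.hypot(*p),np.arctan2(p[1],p[0]),'start')
E
```

```text
t 19.7 pos [529.2  20.2 265. ] r 103.5 ang 2.4044 Frad 1.30 Ftan(ccw) -0.63 Fz -0.36 gap 0.501
[([260, 202, 5, 12, 53], [261.8, 207.3])] [([262, 191, 5, 7, 29], [264.1, 193.9])]
[522.98736694  16.98659297] 106.13723154389795 2.4658475577040475
107.3073311275141 2.4850216356396455 start
```

View pics/s10.png

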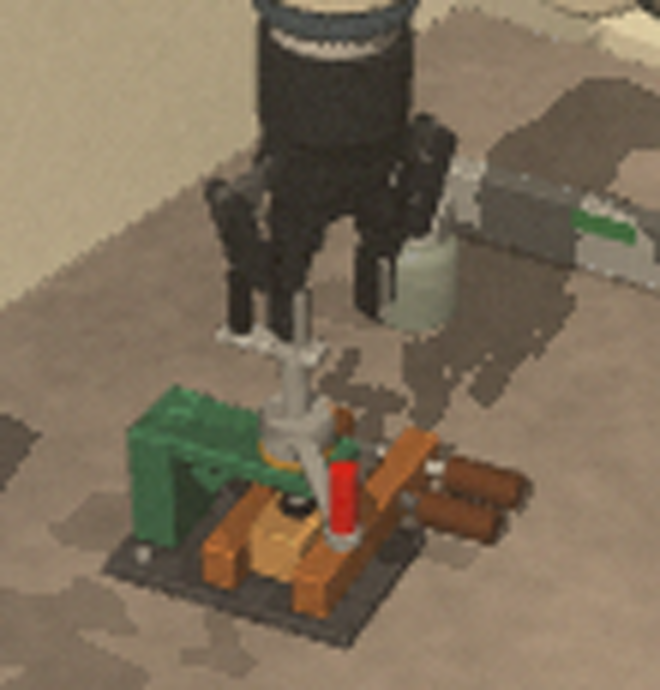

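```bash
python3 - <<'E'
from h import *
a=manip.read_camera('side')[:,:,::-1];z=cv2.imread('pics/side0.png')
d=np.abs(a.astype(int)-z).max(2)
for n,(u0,v0,u1,v1) in dict(driver=(120,288,180,322),torch=(185,305,215,360),tape=(222,325,256,356),jar=(266,158,284,182),level=(262,148,352,182)).items(): print(n,np.percentile(d[v0:v1,u0:u1],[50,95]))
cv2.imwrite('pics/side_end.png',a);cv2.imwrite('pics/top_end.png',manip.read_camera('top')[:,:,::-1])
E
```

```text
driver [10. 14.]
torch [11. 16.]
tape [ 8. 12.]
jar [ 13.   100.45]
level [33.   85.05]
```

View pics/top_end.png

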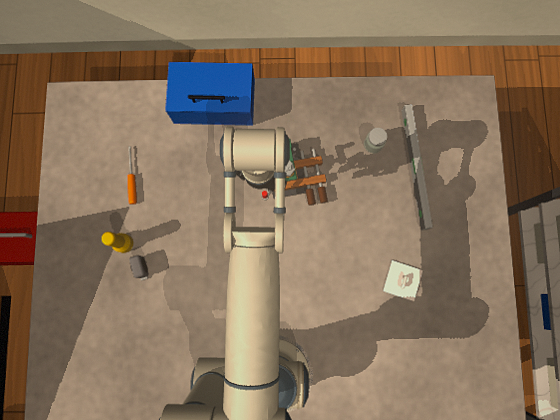

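The screwdriver (132,175), torch (116,242), tape (139,266), jar (376,139), level (417,165) and tile (403,280) all stand where they started. The differences at the jar and level come from the arm and its shadow.

```bash
python3 -c "
from bench import manip
print(manip.job_done())"
```

```text
the job is handed in; nothing more can be done
None
```

The job is done in the order asked and handed in at about 20 s. No verdict came back.

- **Jam nut loosened:** I led its lever about 0.62 rad counterclockwise. That is past the 0.4 rad fully-loose point and short of the end stop.
- **Crank wound down:** I turned it about 2.36 rad clockwise. The running force was about 3.2 N and the foot touched about 1.9 rad in. I stopped at a rise of about 4.7 N by a line through the last readings; the last single reading was 5.2 N, within the sensor scatter.
- **Jam nut tightened:** I stopped at a rise of 3.8 to 4.2 N over running, and after release it stood about 0.02 rad tighter than at the start.

**Last checks:**
- The side picture showed the foot on the block and the crank still at its final angle.
- The gripper was open, well clear of everything and reading about 1 N or less.
- The screwdriver, torch and tape measure matched the first side picture. The jar and level were partly covered by the arm's shadow in that comparison, but both looked unmoved in the top view, as did the hook tile.

**Not checked:**
- I did not measure how hard the foot still bears on the block after I let go of the crank and it eased back a little.

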